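# Open the empty clips of the drying rack

### The job

Get the drying rack's clip row ready for the next things: with the fingertips, lightly press down the thumb tab of the wide-tabbed clip, then of the empty round-tabbed clip, then of the narrow-tabbed clip, so that each is left standing open; something over half of the tab's travel is enough, without ramming it. Do not press the clip that grips the blue insole, do not pull any tab up, and leave everything else where it is.

Things in the scene. Friction and masses are not known exactly. Their poses are not given: they have to be found in the camera images.
- rack: White plastic drying rack, fixed, 510 (y) x 310 (x) mm. Origin at ledge height under the middle of its front beam; x points from the beam along the deck, away from the robot, y along the beam. Beam 24 mm wide, top 85 mm above the ledge, carrying the row of four clips; deck top 60 to 62 mm above the ledge.
- wide_clip: Empty clip with the wide thumb tab. White plastic, fixed on the rack's front beam in one of four places 80 mm apart (varies); base 34 x 26 mm, jaws away from the robot, tab towards it. Origin on the beam's top, under the hinge pin; axes as the rack's. Over 22 N is too hard.
- round_clip: Empty clip with a round thumb tab. White plastic, fixed on the rack's front beam in one of four places 80 mm apart (varies); base 34 x 26 mm, jaws away from the robot, tab towards it. Origin on the beam's top, under the hinge pin; axes as the rack's. Over 22 N is too hard.
- narrow_clip: Empty clip with the narrow thumb tab. White plastic, fixed on the rack's front beam in one of four places 80 mm apart (varies); base 34 x 26 mm, jaws away from the robot, tab towards it. Origin on the beam's top, under the hinge pin; axes as the rack's. Over 22 N is too hard.
- insole_clip: The clip that grips the heel of the blue insole (90 x 290 x 5 mm, lying along the deck). Tab round, 36 mm, as on the round clip. Leave shut. White plastic, fixed on the rack's front beam in one of four places 80 mm apart (varies); base 34 x 26 mm, jaws away from the robot, tab towards it. Origin on the beam's top, under the hinge pin; axes as the rack's. Over 22 N is too hard.
- wide_press (a point): Centre of the top face of the thumb tab, a rectangle 62 mm wide along the beam and 36 mm deep, 4 mm thick. The tab juts from the beam towards the robot over the open ledge, its centre 46 mm from the hinge pin (pin along rack y, 109 mm above the ledge). Shut, it rises 0.2 rad towards the robot and this point is about 120 mm up; it sinks 4.6 mm per 0.1 rad and moves with the tab. x axis away from the robot.
- round_press (a point): Centre of the top face of the thumb tab, a disc 36 mm across, 4 mm thick. The tab juts from the beam towards the robot over the open ledge, its centre 46 mm from the hinge pin (pin along rack y, 109 mm above the ledge). Shut, it rises 0.2 rad towards the robot and this point is about 120 mm up; it sinks 4.6 mm per 0.1 rad and moves with the tab. x axis away from the robot.
- narrow_press (a point): Centre of the top face of the thumb tab, a rectangle 14 mm wide along the beam and 36 mm deep, 4 mm thick. The tab juts from the beam towards the robot over the open ledge, its centre 46 mm from the hinge pin (pin along rack y, 109 mm above the ledge). Shut, it rises 0.2 rad towards the robot and this point is about 120 mm up; it sinks 4.6 mm per 0.1 rad and moves with the tab. x axis away from the robot.
- wide_tab (a joint): Hinge of this clip's thumb tab. 0 = shut (starts at 0 to 0.06); grows as the tab is pushed down, 0.45 = stop; from 0.20 on the clip counts as open. It has no return spring: the tab stays where it is left. Moving it takes about 3 N at the tab's centre. Negative = tab pulled up (wrong).
- round_tab (a joint): Hinge of this clip's thumb tab. 0 = shut (starts at 0 to 0.06); grows as the tab is pushed down, 0.45 = stop; from 0.20 on the clip counts as open. It has no return spring: the tab stays where it is left. Moving it takes about 3 N at the tab's centre. Negative = tab pulled up (wrong).
- narrow_tab (a joint): Hinge of this clip's thumb tab. 0 = shut (starts at 0 to 0.06); grows as the tab is pushed down, 0.45 = stop; from 0.20 on the clip counts as open. It has no return spring: the tab stays where it is left. Moving it takes about 3 N at the tab's centre. Negative = tab pulled up (wrong).
- insole_tab (a joint): Hinge of this clip's thumb tab. 0 = shut (starts at 0 to 0.06); grows as the tab is pushed down, 0.45 = stop; from 0.20 on the clip counts as open. It has no return spring: the tab stays where it is left. Moving it takes about 3 N at the tab's centre. Negative = tab pulled up (wrong). This one must stay shut.
- mug: Aluminium mug, 72 mm across, 85 mm tall, handle at its +y, standing on the left end of the rack's deck. Origin: centre of its underside. Not part of the job.
- jar: Glass jar with a steel lid, 68 mm across, 100 mm tall, on the right end of the rack's deck. Origin: centre of its underside. Not part of the job.
- scraper: Orange plastic scraper, 190 mm long, lying on the ledge in front of the rack. Origin on its underside. Not part of the job.
- brush: Small wooden brush, 170 mm long, lying on the ledge in front of the rack. Origin on its underside. Not part of the job.
- peg_tray: Wooden tray with clothes pegs, 200 x 130 x 45 mm, left of the rack. Origin: centre of its underside. Not part of the job.
- detergent: Yellow detergent bottle, 64 mm across, 210 mm tall, left of the rack. Origin: centre of its underside. Not part of the job.
- herb_pot: Terracotta herb pot, 128 mm across, 115 mm tall to the rim, right of the rack. Origin: centre of its underside. Not part of the job.

How it is judged:
By the outcome, as a careful person would: the job done as asked, in the order asked, and still so for the second after the job is handed in, with the robot touching nothing.
It also fails if it takes over 42 s, if anything falls off the work surface, if the arm or the gripper's body presses on something with over 40 N, if the wrist force passes 120 N, or if a joint passes its speed limit or range.

### The arm

A 7-joint arm with a two-finger parallel gripper is mounted at the origin on the work surface. World frame = base frame: x ahead of the robot, y to its left, z up, the work surface at z = 0. Lengths are in m, angles in rad, forces in N, time in s.
With the tool pointing down it reaches from about 0.4 to 0.85 m from the base axis. Payload 4.5 kg.
Tool frame: the origin (TCP) lies at the very end of the fingers, on their centre line; the grasp point (between the pads) lies 19 mm behind it; z points along the fingers, y is the direction in which the jaws open and shut (so a half turn about z gives the same grasp; the last joint's range is limited). The gripper opens to 85 mm and grips with 20 to 120 N. Pads are 22 mm wide; open, the fingers measure 114 mm over their backs; the gripper's body (76 mm by 85 mm) begins 54 mm behind the grasp point. The pads swing forward as they close: fully open they stand 13 mm farther back than shut.
Start: joints at [0.034, 0.689, -0.195, 1.565, 0.157, 0.902, -0.215], TCP at [0.625, 0, 0.231] pointing down, gripper open.
Joint ranges: [-3.01, 3.01], [-0.46, 2.08], [-1.47, 1.51], [0.13, 2.56], [-1, 4.14], [0.04, 2.09], [-2.66, 2.66]. Speed limits (rad/s): [2.57, 2.57, 3.14, 3.14, 3.14, 3.14, 3.14].

### API

Orientations are given as [roll, pitch, yaw] about the fixed x, y, z axes, in that order (R = Rz(yaw) Ry(pitch) Rx(roll)).
In Python, from bench import ctrl, vision, workorder gives the robot as it stands. The module is installed in compiled form; this text tells all that it offers.
- The arm moves only by the tool play_rows, never from a script. Its argument "steps" is a list that holds one entry, the list of rows, each a list of 5 numbers: the opening, from 0 (shut) to 1 (fully open), then the shift along the world's x, y, z in m, then the turn about the world's z in degrees. In form: [[[gripper, x, y, z, roll], ...]]. A call has exactly 10 rows; each row shifts and turns the commanded pose from where the row before left it; what a row does not reach is not made up. A row lasts 1/12 s, in which the tool goes at most 41.7 mm and 7.16 degrees, less where a joint would pass 70% of its speed; a pose out of reach is approached as far as the arm can. A call with a gripper value outside its range is refused whole. The fingers move at their own pace and stop on an object; "newtons" is the grip in N (left out, the last holds). Time passes only in rows, so rows that do not move let the fingers close, or fill a call up. It gives the time, the measured TCP pose, the force and the opening at its end, in the units of the state.
- ctrl.read_state(): the state, without advancing time (a new reading comes with each control period).
- vision.capture(name): name is "scene" or "side" or "wrist"; returns a dict with "pixels" (400x640x3 uint8, red, green, blue), "camera_matrix" (3x3 intrinsics, pixels), "eye" and "attitude" of the camera in the world; the wrist camera has in their place "tool_from_camera" (4x4, takes a point from camera to tool coordinates, whose origin is the TCP and whose axes are the flange's). Camera axes: x right, y down, z forward; pixel columns grow to the right and rows downward; lengths in m; the calibration is good to about 2 mm. The wrist camera is an equidistant fisheye: a pixel r from the principal point sees the ray r / f radians off the axis. A picture is of the moment at which its call begins: read the wrist's pose just before it. There is no depth.
- workorder.sign_off(): hands the job in, once; it reports no verdict.
The state is a dict: "time": time; "joint_pos": joint angles; "joint_velocities": joint speeds; "tau": joint torques, N m; "eef_pos": TCP position; "tool_rot": TCP orientation; "ft_force": force on the tool from outside, world axes, zero at the start; "moment": the same for the moment, N m; "grip_width": finger opening in m.
Only numpy, scipy, OpenCV 4.12 (cv2) and the standard library are available. Lean on these libraries where they do the work, as an engineer would, in place of code of your own. Each camera call takes 0.05 s, during which the arm holds its last target. There are 200 camera calls.

## Working session

There is one attempt and no reset: what is moved stays moved. The work goes in short steps, Python scripts to look and compute and a tool call to move; the robot and the scene stay as the last step left them, time stands still between calls to the robot, and variables do not carry over. Pictures are saved under pics/ and viewed, about 8 in all and at most 12, crops included, and the job is handed in when it is done.

Besides the shell and the picture viewer there is one more tool, called by a JSON object that holds its "api" and its "payload". play_rows: Moves the arm, as the interface text tells. Its arguments: {"type":"object","properties":{"steps":{"type":"array","items":{"type":"array","items":{"type":"array","items":{"type":"number"}}}},"newtons":{"type":"number"}},"required":["steps"]}

```bash
mkdir -p pics; cat > h.py <<'E'
import numpy as np,cv2
from bench import ctrl,vision,workorder
def shot(n,f):
    s=ctrl.read_state(); c=vision.capture(n); cv2.imwrite('pics/'+f+'.png',c['pixels'][:,:,::-1])
    np.save('pics/'+f+'.npy',{'c':c,'s':s},allow_pickle=True); return s,c
E
python3 - <<'E'
from h import *
for n in ['scene','side','wrist']:
    s,c=shot(n,n+'0'); print(n,{k:(np.round(v,4).tolist()) for k,v in c.items() if k!='pixels'})
print(s)
E
```

```text
scene {'camera_matrix': [[423.9533, 0.0, 326.1768], [0.0, 423.9533, 193.2408], [0.0, 0.0, 1.0]], 'eye': [1.3176, -0.268, 1.4723], 'attitude': [-2.5917, -0.0049, 1.2162]}
side {'camera_matrix': [[405.1082, 0.0, 318.677], [0.0, 405.1082, 200.572], [0.0, 0.0, 1.0]], 'eye': [-0.2179, -0.7623, 0.737], 'attitude': [-2.0926, -0.0018, -0.7938]}
wrist {'camera_matrix': [[309.7069, 0.0, 323.8318], [0.0, 309.7069, 203.3508], [0.0, 0.0, 1.0]], 'tool_from_camera': [[-0.0001, -0.9576, -0.2881, 0.0736], [1.0, -0.0001, 0.0, 0.0001], [-0.0001, -0.2881, 0.9576, -0.1419], [0.0, 0.0, 0.0, 1.0]]}
{'time': 0.1, 'joint_pos': array([ 0.03379038,  0.68993237, -0.19453214,  1.56623138,  0.15731005,
        0.90249458, -0.21509831]), 'joint_velocities': array([ 2.59933133e-04, -1.55945754e-03,  2.13778595e-04, -3.38966137e-03,
        8.17417768e-05, -2.14908114e-05, -3.89816330e-04]), 'tau': array([-2.74651000e-03, -5.40603232e+01, -1.27131768e+00, -1.58985078e+01,
        9.34141979e-03,  4.37054478e-03,  9.81481946e-06]), 'eef_pos': array([ 6.24420981e-01, -3.38903969e-05,  2.30546720e-01]), 'tool_rot': array([-3.13992393e+00,  1.17838525e-04,  1.57089852e+00]), 'ft_force': array([ 0.68216799,  0.20117434, -0.10550473]), 'moment': array([-0.00790944, -0.0091841 , -0.01751729]), 'grip_width': 0.08553169681239184}
```

View pics/scene0.png

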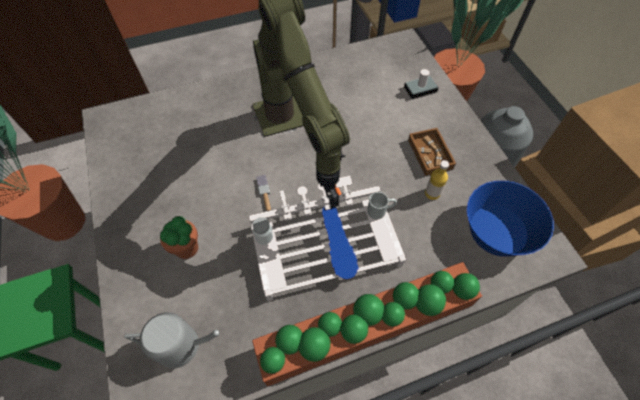

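View pics/wrist0.png

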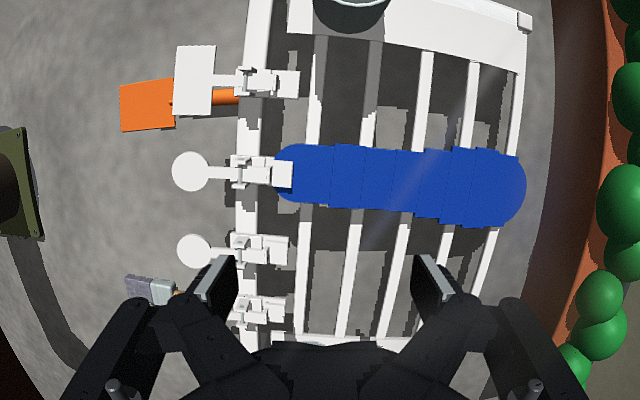

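View pics/side0.png

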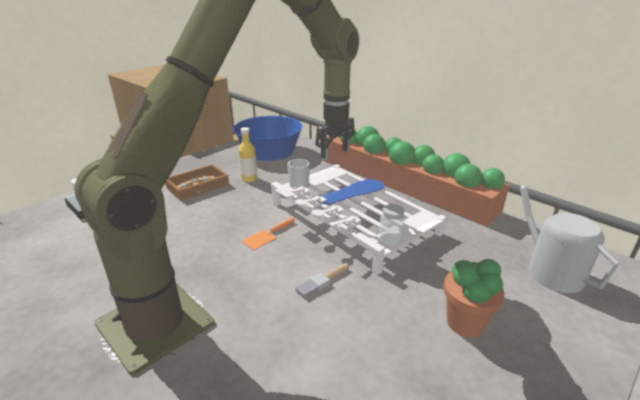

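The row from left (+y) is: wide (wrist px 194,80), insole round (190,171), empty round (193,251). Narrow must be the one hidden behind the finger. I'll locate them and enlarge the side view.

```bash
cat >> h.py <<'E'
from scipy.spatial.transform import Rotation as Ro
def ray(f,u,v):
    d=np.load('pics/'+f+'.npy',allow_pickle=True).item();c=d['c'];s=d['s'];K=c['camera_matrix']
    a=np.array([(u-K[0,2])/K[0,0],(v-K[1,2])/K[1,1]])
    if 'eye' in c: R=Ro.from_euler('xyz',c['attitude']).as_matrix();return np.array(c['eye']),R@np.array([*a,1])
    r=np.hypot(*a);p=np.array([*(a/r*np.sin(r)),np.cos(r)])
    T=np.array(c['tool_from_camera']);R=Ro.from_euler('xyz',s['tool_rot']).as_matrix()
    return s['eef_pos']+R@T[:3,3],R@T[:3,:3]@p
def atz(f,u,v,z):
    o,d=ray(f,u,v);return np.round(o+d*(z-o[2])/d[2],4)
def proj(f,P):
    d=np.load('pics/'+f+'.npy',allow_pickle=True).item()['c'];R=Ro.from_euler('xyz',d['attitude']).as_matrix()
    q=d['camera_matrix']@(R.T@(np.array(P)-d['eye']));return np.round(q[:2]/q[2],1)
E
python3 - <<'E'
from h import *
for n,u,v in [('wide',194,80),('ins',190,171),('round',193,251)]:
    for z in (.12,.14):
        P=atz('wrist0',u,v,z);print(n,P,proj('side0',P),proj('scene0',P))
im=cv2.imread('pics/side0.png')[150:280,240:440];cv2.imwrite('pics/sidec.png',cv2.resize(im,None,fx=4,fy=4,interpolation=cv2.INTER_CUBIC))
E
```

```text
wide [0.5144 0.1066 0.12  ] [285.  191.4] [343.4 181.1]
wide [0.5232 0.104  0.14  ] [287.3 185.2] [343.9 180.3]
ins [0.5062 0.0273 0.12  ] [300.2 201.1] [323.1 185.5]
ins [0.5156 0.031  0.14  ] [301.4 193.9] [324.9 184.3]
round [ 0.4985 -0.0504  0.12  ] [316.5 211.4] [303.  189.9]
round [ 0.5085 -0.0405  0.14  ] [316.5 203. ] [306.2 188.4]
```

View pics/sidec.png

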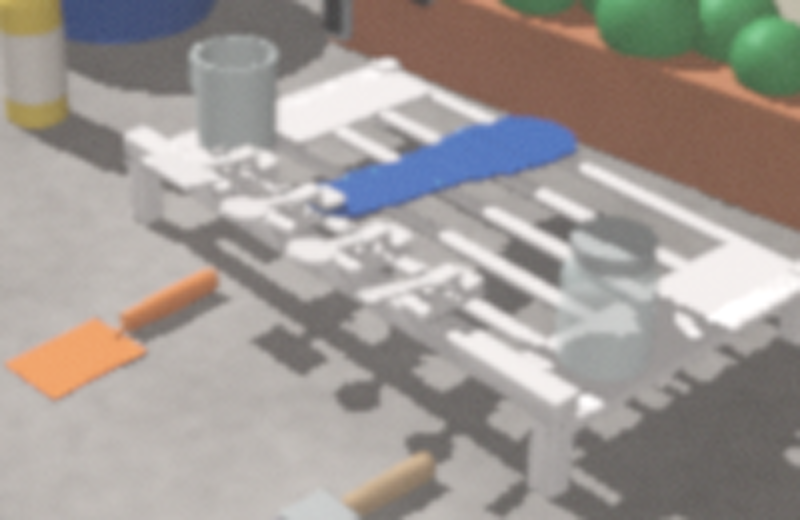

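The side view (disc at ~317,212; insole disc ~300,202) agrees with tab height z≈0.12, so the ledge is at z≈0. The rack is yawed about -5.8°, which puts narrow near (0.4905, -0.129). Moving over the wide tab with the fingers shut.

{"api": "play_rows", "payload": {"steps": [[[0,-0.022,0.021,0,0],[0,-0.022,0.021,0,0],[0,-0.022,0.021,0,0],[0,-0.022,0.021,0,0],[0,-0.022,0.022,-0.005,0],[0,0,0,-0.02,0],[0,0,0,-0.02,0],[0,0,0,-0.02,0],[0,0,0,-0.015,0],[0,0,0,0,0]]], "newtons": 20}}

```text
time: 0.98
eef_pos: [0.5129, 0.1055, 0.1487]
tool_rot: [-3.136, 0.002, 1.571]
ft_force: [-0.4, -0.3, 0.2]
grip_width: 0.0001
```

```bash
python3 - <<'E'
from h import *
s,c=shot('wrist','wrist1');print(s['eef_pos'],s['tool_rot'],s['ft_force'],s['grip_width'])
E
```

```text
[0.51288923 0.10551807 0.14868134] [-3.13597088e+00  1.67624411e-03  1.57127179e+00] [-0.39271227 -0.34954239  0.16088592] 7.047504921674174e-05
```

View pics/wrist1.png

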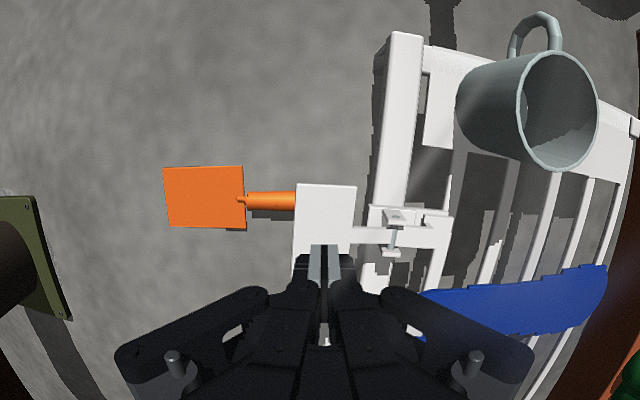

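The wrist view shows the shut fingertips (323,245) centred over the wide tab (columns 294–356, far edge at row 184). Pressing slowly.

{"api": "play_rows", "payload": {"steps": [[[0,0,0,-0.006,0],[0,0,0,-0.006,0],[0,0,0,-0.006,0],[0,0,0,-0.005,0],[0,0,0,-0.003,0],[0,0,0,-0.002,0],[0,0,0,-0.002,0],[0,0,0,-0.002,0],[0,0,0,-0.002,0],[0,0,0,0,0]]]}}

```text
time: 1.87
eef_pos: [0.5148, 0.1061, 0.1172]
tool_rot: [-3.141, -0.0, 1.571]
ft_force: [-0.9, 0.4, -0.3]
grip_width: -0.0004
```

```bash
python3 - <<'E'
from h import *
for u,v in [(325,184),(295,215),(356,215)]: print(atz('wrist1',u,v,.12))
E
```

```text
[0.5135 0.1392 0.12  ]
[0.496  0.1206 0.12  ]
[0.5316 0.1207 0.12  ]
```

{"api": "play_rows", "payload": {"steps": [[[0,0,0,-0.001,0],[0,0,0,-0.001,0],[0,0,0,-0.001,0],[0,0,0,-0.001,0],[0,0,0,-0.001,0],[0,0,0,-0.001,0],[0,0,0,-0.001,0],[0,0,0,-0.001,0],[0,0,0,-0.001,0],[0,0,0,-0.0005,0]]]}}

```text
time: 2.7
eef_pos: [0.5148, 0.106, 0.1077]
tool_rot: [-3.141, 0.0, 1.571]
ft_force: [-2.9, -0.1, 4.1]
grip_width: 0.0003
```

```bash
python3 - <<'E'
from h import *
s,c=shot('side','side1');print(s['eef_pos'],s['ft_force'],s['moment'])
im=cv2.imread('pics/side1.png')[150:250,240:360];im0=cv2.imread('pics/side0.png')[150:250,240:360]
cv2.imwrite('pics/side1c.png',np.vstack([cv2.resize(i[10:80],None,fx=4.2,fy=4.2,interpolation=cv2.INTER_CUBIC) for i in (im0,im)]))
E
```

```text
[0.51476787 0.10604916 0.10766297] [-2.94118317 -0.12247366  4.08700621] [0.06337366 0.62746541 0.02428867]
```

View pics/side1c.png

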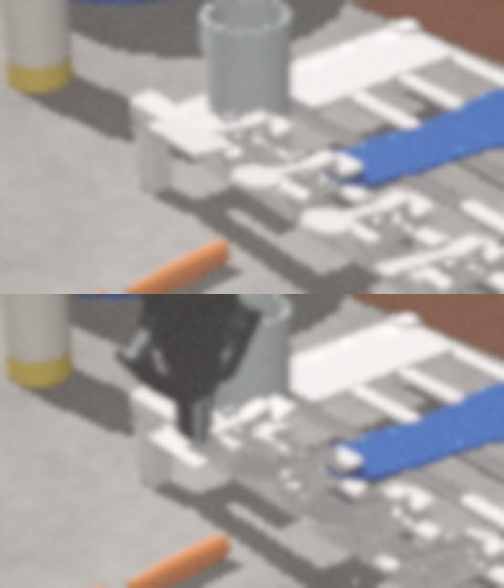

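Contact is felt (4 N) and the tab is visibly lower. Another 1.5 mm, then lift.

{"api": "play_rows", "payload": {"steps": [[[0,0,0,-0.0005,0],[0,0,0,-0.0005,0],[0,0,0,-0.0005,0],[0,0,0,0,0],[0,0,0,0,0],[0,0,0,0,0],[0,0,0,0,0],[0,0,0,0,0],[0,0,0,0,0],[0,0,0,0,0]]]}}

```text
time: 3.58
eef_pos: [0.5154, 0.106, 0.1063]
tool_rot: [3.141, -0.0, 1.571]
ft_force: [-2.8, -0.6, 1.5]
grip_width: -0.0001
```

{"api": "play_rows", "payload": {"steps": [[[0,0,0,0.003,0],[0,0,0,0.006,0],[0,0,0,0.01,0],[0,0,0,0.016,0],[0,0,0,0.02,0],[0,0,0,0.02,0],[0,-0.004,-0.04,0,0],[0,-0.004,-0.04,0,0],[0,-0.004,-0.04,0,0],[0,-0.004,-0.037,0,0]]]}}

```text
time: 4.42
eef_pos: [0.4992, -0.0533, 0.1826]
tool_rot: [3.139, 0.001, 1.571]
ft_force: [0.8, -1.3, 0.9]
grip_width: -0.0003
```

```bash
python3 - <<'E'
from h import *
s,c=shot('side','side2');print(s['eef_pos'],s['ft_force'])
im=cv2.imread('pics/side2.png')[150:250,240:360];im0=cv2.imread('pics/side0.png')[150:250,240:360]
cv2.imwrite('pics/side2c.png',np.vstack([cv2.resize(i[10:80],None,fx=4.2,fy=4.2,interpolation=cv2.INTER_CUBIC) for i in (im0,im)]))
E
```

```text
[ 0.49917572 -0.05327599  0.18255591] [ 0.79540204 -1.29131986  0.93030409]
```

View pics/side2c.png

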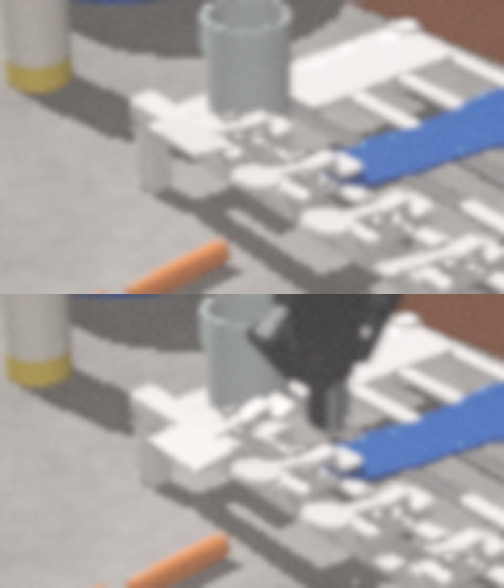

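```bash
python3 - <<'E'
from h import *
# tab quad projected for several q; crop coords of lower panel
X=np.array([.995,-.1]);Y=np.array([.1,.995]);pin=np.array([.5144,.1066])+X*.0455
for q in (0,.05,.1,.2,.25,.3,.35,.4,.45):
    o=[]
    for r,w in ((.046,0),(.064,-.031),(.064,.031),(.028,-.031)):
        a=.2-q; P=[*(pin-X*(r*np.cos(a))+Y*w),.109+r*np.sin(a)+.002]
        o.append(np.round((proj('side0',P)-[240,160])*4.2,0).tolist())
    print(q,o)
a=cv2.imread('pics/side2.png')[180:210,265:305];b=cv2.imread('pics/side0.png')[180:210,265:305]
cv2.imwrite('pics/q.png',np.hstack([cv2.resize(i,None,fx=10,fy=10,interpolation=cv2.INTER_CUBIC) for i in (b,a)]))
E
```

```text
0 [[189.0, 131.0], [194.0, 150.0], [147.0, 120.0], [233.0, 144.0]]
0.05 [[189.0, 134.0], [194.0, 154.0], [146.0, 123.0], [232.0, 146.0]]
0.1 [[189.0, 137.0], [193.0, 158.0], [146.0, 127.0], [232.0, 147.0]]
0.2 [[189.0, 142.0], [193.0, 165.0], [146.0, 135.0], [232.0, 150.0]]
0.25 [[189.0, 145.0], [194.0, 169.0], [146.0, 138.0], [232.0, 152.0]]
0.3 [[189.0, 148.0], [194.0, 173.0], [147.0, 142.0], [233.0, 154.0]]
0.35 [[190.0, 150.0], [194.0, 176.0], [147.0, 145.0], [233.0, 155.0]]
0.4 [[190.0, 152.0], [195.0, 180.0], [148.0, 149.0], [233.0, 157.0]]
0.45 [[191.0, 155.0], [196.0, 183.0], [149.0, 152.0], [234.0, 158.0]]
```

View pics/q.png

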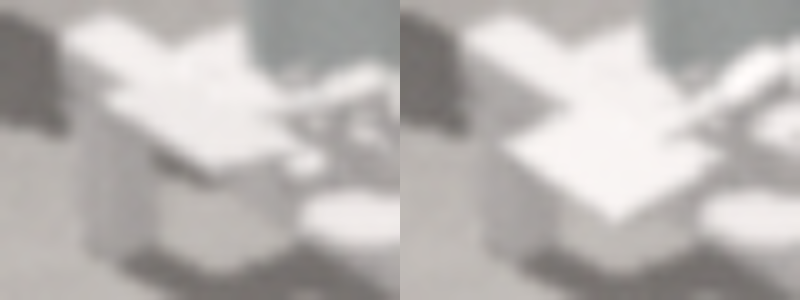

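Comparing the tab corners with the model: wide tab went from q≈0.06 to q≈0.3–0.35 (left corner row 98→145, front corner row 168→220 in the crop), so it is open and clear of the stop. Now the round tab, to z≈0.107.

{"api": "play_rows", "payload": {"steps": [[[0,0,0,-0.01,0],[0,0,0,-0.015,0],[0,0,0,-0.015,0],[0,0,0,-0.01,0],[0,0,0,-0.0055,0],[0,0,0,-0.002,0],[0,0,0,-0.002,0],[0,0,0,-0.002,0],[0,0,0,-0.002,0],[0,0,0,-0.001,0]]]}}

```text
time: 5.3
eef_pos: [0.4994, -0.0509, 0.1172]
tool_rot: [3.141, 0.0, 1.571]
ft_force: [-0.5, 0.1, 2.8]
grip_width: -0.0001
```

{"api": "play_rows", "payload": {"steps": [[[0,0,0,-0.001,0],[0,0,0,-0.001,0],[0,0,0,-0.001,0],[0,0,0,-0.001,0],[0,0,0,-0.001,0],[0,0,0,-0.001,0],[0,0,0,-0.001,0],[0,0,0,-0.001,0],[0,0,0,-0.001,0],[0,0,0,-0.001,0]]]}}

```text
time: 6.13
eef_pos: [0.4988, -0.0509, 0.1067]
tool_rot: [-3.141, -0.0, 1.571]
ft_force: [-1.9, 0.8, 3.5]
grip_width: -0.0003
```

Pressed with 3.5 N. Lift and go over the narrow tab at (0.4905, -0.129).

{"api": "play_rows", "payload": {"steps": [[[0,0,0,0,0],[0,0,0,0.003,0],[0,0,0,0.006,0],[0,0,0,0.01,0],[0,0,0,0.02,0],[0,0,0,0.02,0],[0,0,0,0.016,0],[0,-0.004,-0.039,0,0],[0,-0.004,-0.039,0,0],[0,0,0,0,0]]]}}

```text
time: 6.97
eef_pos: [0.4895, -0.1393, 0.1826]
tool_rot: [3.141, 0.007, 1.558]
ft_force: [-1.1, -1.1, 0.6]
grip_width: 0.0001
```

```bash
python3 - <<'E'
from h import *
s,c=shot('wrist','wrist3');print(s['eef_pos'],s['ft_force'])
s,c=shot('side','side3')
X=np.array([.995,-.1]);Y=np.array([.1,.995])
for n,p in (('round',(.4985,-.0504)),('narrow',(.4905,-.129))):
  pin=np.array(p)+X*.0455
  for q in (0,.2,.3,.4):
    print(n,q,[((proj('side0',[*(pin-X*(r*np.cos(.2-q))),.111+r*np.sin(.2-q)])-[295,195])*10%1e4).round().tolist() for r in (.046,.064)])
a=cv2.imread('pics/side3.png')[195:235,295:350];b=cv2.imread('pics/side0.png')[195:235,295:350]
c1=np.hstack([cv2.resize(i,None,fx=7,fy=7,interpolation=cv2.INTER_CUBIC) for i in (b,a)])
w=cv2.resize(cv2.imread('pics/wrist3.png')[100:330,160:540],(770,300))
w=cv2.imread('pics/wrist3.png')[60:360,100:600];w=cv2.copyMakeBorder(w,0,0,0,770-w.shape[1],cv2.BORDER_CONSTANT)
cv2.imwrite('pics/c3.png',np.vstack([c1,w]))
E
```

```text
[ 0.48953538 -0.13928308  0.18255484] [-1.07710618 -1.14065382  0.58277158]
round 0 [[216.0, 163.0], [169.0, 173.0]]
round 0.2 [[213.0, 191.0], [166.0, 211.0]]
round 0.3 [[214.0, 204.0], [167.0, 230.0]]
round 0.4 [[216.0, 216.0], [169.0, 247.0]]
narrow 0 [[396.0, 277.0], [348.0, 288.0]]
narrow 0.2 [[392.0, 305.0], [344.0, 328.0]]
narrow 0.3 [[393.0, 319.0], [344.0, 347.0]]
narrow 0.4 [[394.0, 331.0], [347.0, 364.0]]
```

View pics/c3.png

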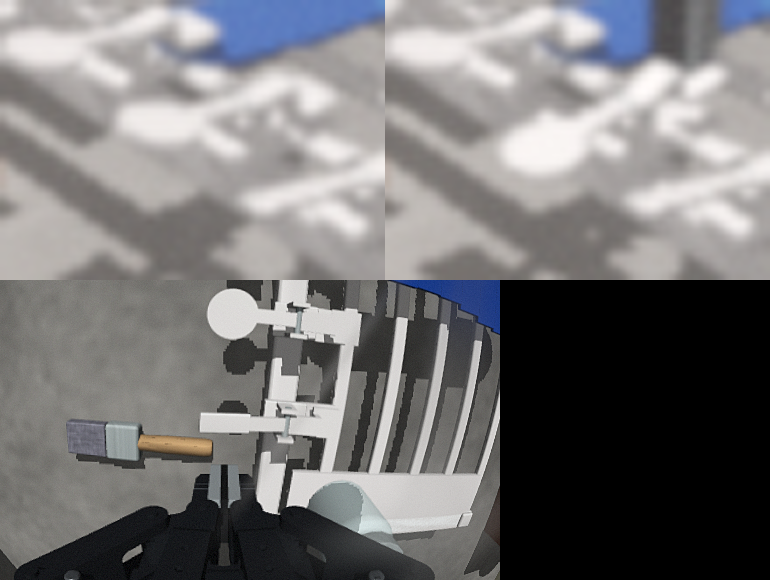

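Round: disc centre moved from (157,122) to (157,147) in the crop, so q≈0.3 and it is open. The narrow tab shows at wrist px ≈(325,202). The TCP was still settling, so I'll check its y.

```bash
python3 - <<'E'
from h import *
print(ctrl.read_state()['eef_pos'])
for u,v in [(300,202),(325,202),(350,202),(332,94)]: print(atz('wrist3',u,v,.119), atz('wrist3',u,v,.107))
E
```

```text
[ 0.49081134 -0.13168105  0.18225774]
[ 0.4733 -0.1268  0.119 ] [ 0.4723 -0.1304  0.107 ]
[ 0.4906 -0.127   0.119 ] [ 0.4906 -0.1306  0.107 ]
[ 0.508  -0.1272  0.119 ] [ 0.509  -0.1309  0.107 ]
[ 0.4961 -0.0538  0.119 ] [ 0.4964 -0.0531  0.107 ]
```

{"api": "play_rows", "payload": {"steps": [[[0,0,0,0,0],[0,0,0,0,0],[0,0,0,0,0],[0,0,0,0,0],[0,0,0,0,0],[0,0,0,0,0],[0,0,0,0,0],[0,0,0,0,0],[0,0,0,0,0],[0,0,0,0,0]]]}}

```text
time: 7.9
eef_pos: [0.491, -0.129, 0.1818]
tool_rot: [3.142, -0.0, 1.571]
ft_force: [0.2, -0.7, 0.7]
grip_width: 0.0001
```

```bash
python3 - <<'E'
from h import *
s,c=shot('wrist','wrist4');print(s['eef_pos'],s['tool_rot'])
g=c['pixels'].min(2);
for x in (305,315,325,335): print(x,[y for y in range(150,245) if g[y,x]>190])
E
```

```text
[ 0.49103068 -0.12897793  0.18181364] [ 3.14150422e+00 -1.94376375e-06  1.57083837e+00]
305 [209, 210, 211, 212, 213, 214, 215, 216, 217, 218, 219, 220, 221, 222, 223, 224, 225, 226]
315 [209, 210, 211, 212, 213, 214, 215, 216, 217, 218, 219, 220, 221, 222, 223, 224, 225, 226]
325 [209, 210, 211, 212, 213, 214, 215, 216, 217, 218, 219, 220, 221, 222, 223, 224, 225, 226, 227]
335 [210, 211, 212, 213, 214, 215, 216, 217, 218, 219, 220, 221, 222, 223, 224, 225, 226, 227]
```

Settled; the tab centre is at y≈-0.128 and the TCP at -0.129. Press.

{"api": "play_rows", "payload": {"steps": [[[0,0,0.001,-0.01,0],[0,0,0,-0.015,0],[0,0,0,-0.015,0],[0,0,0,-0.01,0],[0,0,0,-0.0055,0],[0,0,0,-0.002,0],[0,0,0,-0.002,0],[0,0,0,-0.002,0],[0,0,0,-0.002,0],[0,0,0,-0.001,0]]]}}

```text
time: 8.78
eef_pos: [0.491, -0.128, 0.1176]
tool_rot: [3.141, 0.0, 1.571]
ft_force: [-0.9, 1.2, 2.3]
grip_width: -0.0004
```

{"api": "play_rows", "payload": {"steps": [[[0,0,0,-0.001,0],[0,0,0,-0.001,0],[0,0,0,-0.001,0],[0,0,0,-0.001,0],[0,0,0,-0.001,0],[0,0,0,-0.001,0],[0,0,0,-0.001,0],[0,0,0,-0.001,0],[0,0,0,-0.001,0],[0,0,0,-0.001,0]]]}}

```text
time: 9.62
eef_pos: [0.4907, -0.128, 0.1072]
tool_rot: [-3.141, 0.0, 1.571]
ft_force: [-2.4, 0.0, 3.3]
grip_width: 0.0002
```

{"api": "play_rows", "payload": {"steps": [[[0,0,0,0,0],[0,0,0,0.003,0],[0,0,0,0.006,0],[0,0,0,0.01,0],[0,0,0,0.02,0],[0,0,0,0.02,0],[0,0,0,0.02,0],[0,0,0,0.02,0],[0,0,0,0.02,0],[0,0,0,0,0]]]}}

```text
time: 10.45
eef_pos: [0.494, -0.1283, 0.2309]
tool_rot: [3.132, 0.001, 1.571]
ft_force: [0.6, -0.1, -0.8]
grip_width: 0.0003
```

```bash
python3 - <<'E'
from h import *
s,c=shot('side','side5');print(s['eef_pos'],s['ft_force'])
a=cv2.imread('pics/side5.png')[178:243,262:352];b=cv2.imread('pics/side0.png')[178:243,262:352]
cv2.imwrite('pics/c5.png',np.vstack([cv2.resize(i,None,fx=4.5,fy=4.5,interpolation=cv2.INTER_CUBIC) for i in (b,a)]))
E
```

```text
[ 0.49404478 -0.12831132  0.2308752 ] [ 0.59169878 -0.06001903 -0.79401831]
```

View pics/c5.png

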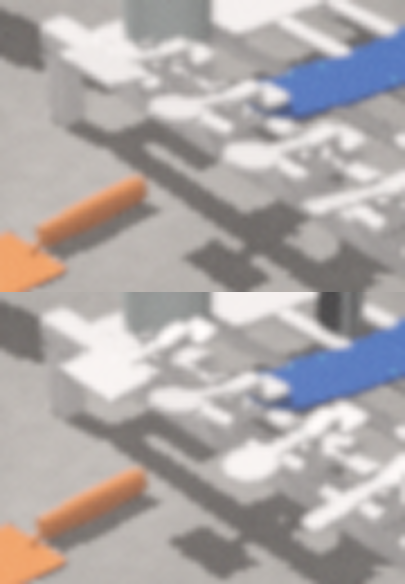

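All three tabs are down: wide corner low, round centre 155→170, narrow tip row 207→231 (q≈0.3). The insole tab is unchanged (row ~108→107) and the arm is clear.

```bash
python3 -c "
from bench import workorder
print(workorder.sign_off())"
```

```text
the job is handed in; nothing more can be done
None
```

I pressed the wide, then the empty round, then the narrow tab with the shut fingertips. The job is handed in, at about 10.5 s of the 42 s.

- **Tabs:** in the last side-camera check all three are clearly lowered. By image comparison with a model of the tab, each stands at about 0.3 rad, with the wide one possibly at 0.35. That is past the 0.20 rad needed for open and short of the 0.45 rad stop.
- **Forces:** the readings while pressing were about 3 to 4 N upward, 5 N in all. The force was read only at the end of each move, so a brief peak in between would not show.
- **Everything else:** the insole clip's tab looked unchanged in the same picture. The arm was raised clear before hand-in. I did not recheck every other object, but the fingers touched only the three tabs.
- **Disagreement:** the reading showed no contact on the wide tab at z = 117 mm, although I expected it at about 119 mm or higher. I went on in small steps until the force showed contact, and the later pictures confirmed that the tab moved. No other check disagreed or failed.

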